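# Offer up the lens arm over its base

## Task

Slide the loose round base along the bench, without lifting it, until it sits wholly inside the blue disc. Then pick up the lens arm at its balance point and finish while still holding it there, level and still, with the bore of its foot straight above the base's pin and about 5 cm clear of the pin's tip. Leave everything else on the bench where it is.

Things in the scene. Friction and masses are not known exactly. Their poses are not given: they have to be found in the camera images.
- spot: Flat blue disc marked on the bench, 130 mm diameter, 1 mm thick, no obstacle (things slide over it as over the bare bench). Origin: its centre, at bench level. Fixed, but in a different place each time.
- base: Loose round mounting base of dark steel, 110 mm diameter, 26 mm thick, flat on the bench, about 0.8 kg; in the middle of its top (ringed by a 40 mm bright disc) stands a steel pin, 12 mm diameter, rising 16 mm to 42 mm above the bench. Origin: centre of its underside, z along the pin. It slides with ordinary dry friction (a few newtons).
- lens_arm: Loose lens arm, 0.46 kg, lying on the bench: aluminium foot block 40 x 40 x 32 mm high with an upright 16 mm through bore, a straight black bar, a heavy upright brass lens barrel 44 mm diameter, 44 mm high. Origin: at its underside's level, straight below the balance point; x along the bar from foot to barrel, z up. Bore axis x = -100 mm, barrel axis x = +52 mm.
- balance (a point): Balance point of the lens arm, in the middle of the bar's section: 20 mm above the arm's underside, 100 mm from the bore axis, 52 mm from the barrel axis; axes as the lens arm's. The bar there is 14 mm wide with upright sides, from 10 to 30 mm above the underside; it is bare from 80 mm short of this point (foot side) to 28 mm past it (barrel side).
- bore (a point): Centre of the lower mouth of the bore in the lens arm's foot, at the level of the arm's underside.
- well_plate: Loose white well plate, 85 x 127 x 14 mm, a bystander. Origin: centre of its underside.
- bottle: Loose amber bottle, 60 mm diameter, 130 mm tall, a bystander. Origin: centre of its underside.
- jar: Loose white jar with a green cap, 52 mm diameter, 65 mm tall, a bystander. Origin: centre of its underside.
- tip_box: Loose blue box with a clear lid, 80 x 120 x 65 mm, a bystander. Origin: centre of its underside.
- screwdriver: Loose screwdriver with an orange handle, 180 mm long, a bystander. Origin: on its underside near the middle.
- post: Loose upright steel post, 25 mm diameter, 60 mm tall, a bystander. Origin: centre of its underside.
Things that resemble listed ones, but are neither listed nor needed, are in the scene too. There is more than one size of the lens_arm; the one meant has the size given above.

How it is judged (in metres and radians):
On the way, in this order (a step that is already met when the one before it is completed fails the run):
1. the base lies inside the blue disc (centres within 12 mm), at rest, while the lens arm still lies on the bench (horizontal distance between base and spot below 0.012 m and height (world z) of base below 0.004 m and angle between base's own z axis and vertical below 0.05 rad and linear speed of base below 0.02 m/s and height (world z) of balance below 0.032 m), for 0.2 s.
2. the lens arm is lifted clear of the bench, gripped within 18 mm of its balance point along the bar (x of the grasp point in the frame of balance between -0.018 and 0.018 m and contact force between the fingers and lens_arm above 2 N and height (world z) of bore above 0.03 m and height (world z) of balance above 0.05 m), for 0.2 s.
At the end, for the whole second after the job is handed in: Base flat, centre within 12 mm of the blue disc's; fingers alone hold the lens arm within 18 mm of its balance point along the bar, still, level within 0.09 rad, bore within 10 mm sideways of the base's pin, its lower mouth 62 to 132 mm above the bench (20 to 90 mm over the pin's tip) (horizontal distance between base and spot below 0.012 m and height (world z) of base below 0.004 m and angle between base's own z axis and vertical below 0.05 rad and linear speed of each of base, lens_arm below 0.02 m/s and x of the grasp point in the frame of balance between -0.018 and 0.018 m and contact force between the fingers and lens_arm above 2 N and horizontal distance between bore and base below 0.01 m and height (world z) of bore between 0.062 and 0.132 m and angle between lens_arm's own z axis and vertical below 0.09 rad and angular speed of lens_arm below 0.15 rad/s and contact force between lens_arm and base below 0.1 N and contact force between lens_arm and well_plate below 0.1 N and contact force between lens_arm and bottle below 0.1 N and contact force between lens_arm and jar below 0.1 N and contact force between lens_arm and tip_box below 0.1 N and contact force between lens_arm and screwdriver below 0.1 N and contact force between lens_arm and post below 0.1 N); the arm keeps its last pose, push and grip.
It fails at once if the base is lifted off the bench or tipped (height (world z) of base above 0.012 m or angle between base's own z axis and vertical above 0.2 rad).
It fails at once if a bystander is moved by more than 20 mm (distance of any of well_plate, bottle, jar, tip_box, screwdriver, post from where it was at the start of the episode above 0.02 m).
It also fails if it takes over 59 s, if anything falls off the work surface, if the arm or the gripper's body presses on something with over 40 N, if the wrist force passes 120 N, or if a joint passes its speed limit or range.

## Robot

A 6-joint arm with a two-finger parallel gripper is mounted at the origin on the work surface. World frame = base frame: x ahead of the robot, y to its left, z up, the work surface at z = 0. Lengths are in mm, angles in degrees, forces in N, time in s.
With the tool pointing down it reaches from about 300 to 850 mm from the base axis. Payload 4.2 kg.
Tool frame: the origin (TCP) lies midway between the tips of the shut fingers; the grasp point (between the pads) lies 19 mm behind it (pinch_z is the distance from the TCP to the grasp point, in mm); z points along the fingers, y is the line along which they close (so a half turn about z gives the same grasp; the last joint's range is limited). The gripper opens to 91 mm and grips with 3 to 60 N. Pads are 32 mm wide; open, the fingers measure 118 mm over their backs; the gripper's body (76 mm by 178 mm) begins 60 mm behind the grasp point.
Start: joints at [-78.266, 18.312, 89.639, -0, 72.044, -1.146], TCP at [128.176, -560.548, 213.976] pointing down, gripper open.
Joint ranges: [-177.97, 177.97], [-48.28, 115.42], [12.27, 149.76], [-77.06, 257.06], [2.81, 150.46], [-146.56, 146.56]. Speed limits (degrees/s): [147.25, 147.25, 180, 180, 180, 180].

## Interface

Orientations are given as [roll, pitch, yaw] about the fixed x, y, z axes, in that order (R = Rz(yaw) Ry(pitch) Rx(roll)).
In Python, from workcell import * gives the robot as it stands.
- The arm moves only by the tool step_arm, never from a script. Its argument "steps" is a list of rows, each a list of 7 numbers: the turn, a rotation vector about the tool's x, y, z in degrees, then the shift along the tool's x, y, z in mm, then the opening, from 0 (shut) to 1 (fully open). In form: [[rx, ry, rz, x, y, z, hand], ...]. A call has exactly 8 rows; each row shifts and turns the commanded pose from where the row before left it, along the tool's axes as they then stand; what a row does not reach is not made up. A row lasts 1/8 s, in which the tool goes at most 62.5 mm and 10.7 degrees, less where a joint would pass 70% of its speed; a pose out of reach is approached as far as the arm can. A call is refused whole if a number of a shift passes 62.5 or a number of a turn 10.7, either way. A call with a gripper value outside its range is refused whole. The fingers move at their own pace and stop on an object; "force" is the grip in N (left out, the last holds). Time passes only in rows, so rows that do not move let the fingers close, or fill a call up. It gives the time, the measured TCP pose, the force, the opening and the grip force at its end, in the units of the state.
- state(): the state, without advancing time (a new reading comes with each control period).
- grab_frame(name): name is "scene" or "top" or "wrist"; returns a dict with "image" (384x512x3 uint8, blue, green, red), "fovy" (degrees; the focal length in pixels is half the picture's height over the tangent of half this angle, whatever the lens; pixels are square), "cx", "cy" (the principal point, pixels), "origin" and "rotation" of the camera in the world; the wrist camera has in their place "tool_from_camera" (4x4, takes a point from camera to tool coordinates, whose origin is the TCP and whose axes are the flange's). Camera axes: x right, y down, z forward; pixel columns grow to the right and rows downward; lengths in mm; the calibration is good to about 2 mm. A picture is of the moment at which its call begins: read the wrist's pose just before it. There is no depth.
- job_done(): hands the job in; it is judged then, once.
The state is a dict: "time_s": time; "qpos": joint angles; "qvel": joint speeds; "effort": joint torques, N m; "ee_pos": TCP position; "ee_rot": TCP orientation; "force": force on the tool from outside, world axes, zero at the start; "torque": the same for the moment, N m; "gripper_width": finger opening in mm; "gripper_force": force on a finger pad.
Only numpy, scipy, OpenCV 4.12 (cv2) and the standard library are available. Lean on these libraries where they do the work, as an engineer would, in place of code of your own. Each camera call takes 0.05 s, during which the arm holds its last target. There are 200 camera calls.

## Working session

There is one attempt and no reset: what is moved stays moved. The work goes in short steps, Python scripts to look and compute and a tool call to move; the robot and the scene stay as the last step left them, time stands still between calls to the robot, and variables do not carry over. Pictures are saved under pics/ and viewed, at most 10 in all, crops included, and the job is handed in when it is done.

Besides the shell and the picture viewer there is one more tool, called after ">>>" as name([rows], argument=value, ...), one row to a line, values as JSON. step_arm: Moves the arm, as the interface text tells. Its arguments: {"type":"object","properties":{"steps":{"type":"array","items":{"type":"array","items":{"type":"number"}}},"force":{"type":"number"}},"required":["steps"]}

```bash
mkdir -p pics
cat > h.py <<'E'
from workcell import *
import numpy as np, cv2
from scipy.spatial.transform import Rotation as R
def grab(name,fn=None):
    s=state(); f=grab_frame(name); im=np.asarray(f["image"])
    if fn: cv2.imwrite("pics/"+fn,im)
    fl=im.shape[0]/2/np.tan(np.radians(f["fovy"])/2)
    if name=="wrist":
        T=np.array(f["tool_from_camera"]); Rt=R.from_euler('xyz',s["ee_rot"],degrees=True).as_matrix()
        o=Rt@T[:3,3]+np.array(s["ee_pos"]); M=Rt@T[:3,:3]
    else: o=np.array(f["origin"]); M=np.array(f["rotation"])
    return im,(fl,f["cx"],f["cy"],o,M)
def cast(cam,px,z):
    fl,cx,cy,o,M=cam; px=np.atleast_2d(np.array(px,float))
    d=np.c_[(px[:,0]-cx)/fl,(px[:,1]-cy)/fl,np.ones(len(px))]@M.T
    return (o+d*((z-o[2])/d[:,2])[:,None])[:,:2]
E
python3 - <<'E'
from h import *
print(state())
for n in("top","scene"):
    im,c=grab(n,n+"0.png"); print(n,[np.round(x,3) for x in c])
E
```

```text
{'time_s': 0.0, 'qpos': array([-7.82664210e+01,  1.83504626e+01,  8.97064828e+01, -2.76424778e-04,
        7.20445100e+01, -1.14687641e+00]), 'qvel': array([ 0.00380123, -0.05382344, -0.00947565, -0.03202269,  0.05120409,
        0.08847628]), 'effort': array([ 1.48812996e-03, -4.12459874e+01, -2.31974065e+01,  7.29461946e-02,
        4.56082437e-02, -1.34655043e-04]), 'ee_pos': array([ 128.06321832, -560.03186887,  213.13158487]), 'ee_rot': array([-1.79898560e+02, -1.76791631e-03,  1.28805393e+01]), 'force': array([-0.01959679,  0.57633636, -0.14603328]), 'torque': array([ 0.02944014, -0.02709262, -0.03592626]), 'gripper_force': 0.0, 'gripper_width': 91.40458380946906}
top [np.float64(478.406), np.float64(253.531), np.float64(194.738), array([ 291.685, -108.601, 1625.611]), array([-1.71158e+02,  2.90000e-02, -8.97370e+01])]
scene [np.float64(444.269), np.float64(256.554), np.float64(191.536), array([1460.626, -218.007,  870.825]), array([-1.30799e+02, -7.70000e-02,  8.23690e+01])]
```

View pics/top0.png

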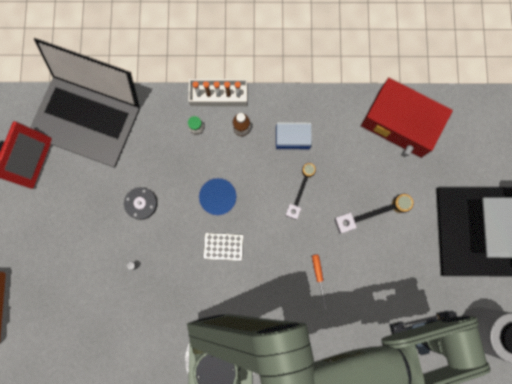

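View pics/scene0.png

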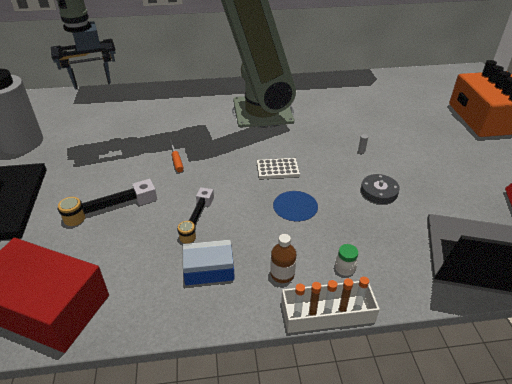

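The top view shows the base at about (140,203), the spot at (217,196) and two lens arms. The small arm has its foot at (294,211) and barrel at (309,170). Its ~44 px span at 0.29 px/mm is about 150 mm, so it is the one meant.

```bash
sed -i 's/M=np.array(f\["rotation"\])/M=R.from_euler("xyz",np.array(f["rotation"]),degrees=True).as_matrix() if np.size(f["rotation"])==3 else np.array(f["rotation"])/' h.py
cat >> h.py <<'E'
def blobs(mask,roi,amin=15):
    x0,y0,x1,y1=roi; m=np.zeros_like(mask); m[y0:y1,x0:x1]=mask[y0:y1,x0:x1]
    n,l,st,ce=cv2.connectedComponentsWithStats(m)
    return sorted([(st[i,4],ce[i],st[i,:4]) for i in range(1,n) if st[i,4]>=amin],key=lambda t:-t[0])
E
python3 - <<'E'
from h import *
def rng(h,a,b): return cv2.inRange(h,np.array(a),np.array(b))
rois={"top":dict(spot=(190,170,245,222),foot=(284,202,304,222),brass=(298,158,320,182),base=(118,180,165,225)),
"scene":dict(spot=(265,180,325,230),foot=(192,184,218,208),brass=(172,215,200,245),base=(352,165,405,210))}
for n in rois:
    im,c=grab(n); h=cv2.cvtColor(im,cv2.COLOR_BGR2HSV); r=rois[n]
    M=dict(spot=(rng(h,(100,120,40),(125,255,255)),1),foot=(rng(h,(0,0,170),(180,60,255)),32),brass=(rng(h,(8,70,60),(32,255,255)),44),base=(rng(h,(0,0,0),(180,90,88)),26))
    for k,(m,z) in M.items():
        for a,ce,bb in blobs(m,r[k])[:2]:
            print(n,k,a,ce.round(1),bb,cast(c,ce,z).round(1), "w",np.ptp(cast(c,[bb[:2],bb[:2]+bb[2:]],z),axis=0).round(0))
    if n=="top":
        for k,px,z in(("bottle",(241,120),130),("jar",(195,122),65),("tip",(293,134),65),("plate",(223,246),14),("post",(133,265),60),("sdr",(318,268),15),("bigfoot",(346,223),40),("bigbarrel",(404,203),60)): print(k,cast(c,px,z).round(0))
    cv2.imwrite(f"pics/{n}1.png",np.hstack([cv2.resize(im[y0:y1,x0:x1],(260,260),interpolation=0) for x0,y0,x1,y1 in((110,175,170,235),(280,155,325,225),(185,165,250,225))] if n=="top" else [cv2.resize(im[y0:y1,x0:x1],(390,360),interpolation=0) for x0,y0,x1,y1 in((350,165,405,210),(170,180,220,245))]))
E
```

```text
top spot 995 [217.3 196.2] [200 179  36  35] [[538.9  17.9]] w [121. 126.]
top foot 148 [293.1 211.1] [286 204  16  15] [[ 484.7 -239.5]] w [50. 53.]
top brass 96 [308.2 169.9] [302 163  14  14] [[ 623.4 -290.8]] w [48. 47.]
top base 72 [152.6 205.5] [142 192  15  27] [[502.4 233.6]] w [92. 54.]
bottle [[769. -65.]]
jar [[782.  92.]]
tip [[ 742. -239.]]
plate [[368.  -5.]]
post [[303. 283.]]
sdr [[ 296. -322.]]
bigfoot [[ 445. -414.]]
bigbarrel [[ 510. -604.]]
scene spot 1038 [295.2 205.7] [273 191  45  30] [[538.6  19.4]] w [143. 104.]
scene foot 91 [204.1 192.1] [196 188  17  10] [[ 480.4 -238.1]] w [50. 47.]
scene brass 112 [187.2 238.4] [179 233  17  11] [[ 668.6 -288.2]] w [44. 42.]
scene brass 98 [186.3 227.6] [178 220  17  14] [[ 629.8 -290.1]] w [57. 43.]
scene base 801 [379.1 190.1] [360 174  39  31] [[531.2 269.2]] w [150.  66.]
```

View pics/top1.png

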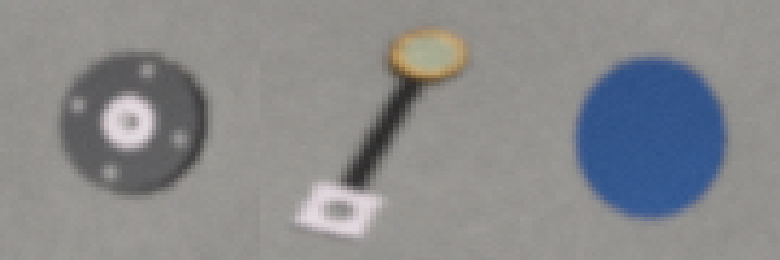

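The crop shows the base's ring at about (139.5,203) px, a 148 mm bore-to-barrel span (152 expected) and the disc at (539,18). I'll now fly to above the base.

>>> step_arm([
  [0, 0, 0, 20, -26, 0, 1],
  [0, 0, 0, 37, -48, 0, 1],
  [0, 0, 0, 37, -48, 0, 1],
  [0, 0, 0, 37, -48, 0, 1],
  [0, 0, 0, 37, -48, 0, 1],
  [0, 0, 0, 37, -48, 0, 1],
  [0, 0, 0, 37, -48, 0, 1],
  [0, 0, 0, 37, -48, 0, 1],
], force=20)

```text
time_s: 1.2
ee_pos: [319.9, -143.7, 214.2]
ee_rot: [180.0, -0.1, 12.8]
force: [1.1, 0.4, -0.2]
gripper_width: 90.8
gripper_force: 0.0
```

>>> step_arm([
  [0, 0, 0, 37, -48, 0, 1],
  [0, 0, 0, 37, -48, 0, 1],
  [0, 0, 0, 37, -48, 0, 1],
  [0, 0, 0, 37, -48, 0, 1],
  [0, 0, 0, 37, -48, 0, 1],
  [0, 0, 0, 37, -48, 0, 1],
  [0, 0, 0, 37, -48, 0, 1],
  [0, 0, 0, 26, -33, 0, 1],
])

```text
time_s: 2.2
ee_pos: [515.6, 280.3, 213.4]
ee_rot: [180.0, 0.0, 13.0]
force: [0.9, -1.5, 0.1]
gripper_width: 91.6
gripper_force: 0.0
```

>>> step_arm([
  [0, 0, 0, 0, 0, 0, 1],
  [0, 0, 0, 0, 0, 0, 1],
  [0, 0, 0, 0, 0, 0, 1],
  [0, 0, 0, 0, 0, 0, 1],
  [0, 0, 0, 0, 0, 0, 1],
  [0, 0, 0, 0, 0, 0, 1],
  [0, 0, 0, 0, 0, 0, 1],
  [0, 0, 0, 0, 0, 0, 1],
])

```text
time_s: 3.2
ee_pos: [515.0, 277.8, 213.9]
ee_rot: [180.0, 0.0, 12.9]
force: [0.3, -0.3, 0.3]
gripper_width: 91.1
gripper_force: 0.0
```

Run:
```python
from h import *
s=state(); print(s["qpos"].round(1),s["ee_pos"],s["ee_rot"])
im,c=grab("wrist","w1.png"); print([np.round(x,2) for x in c])
im,c=grab("top"); print(cast(c,(139.5,203.2),26))
```

```text
[ 27.2  19.2  88.3  -0.   72.5 104.3] [515.02855147 277.80876623 213.90393832] [1.79995727e+02 6.15650173e-04 1.28821103e+01]
[np.float64(312.82), np.float64(253.72), np.float64(196.55), array([591.75, 296.18, 384.29]), array([[ 0.22, -0.94, -0.27],
       [-0.97, -0.21, -0.06],
       [-0.  ,  0.28, -0.96]])]
[[509.88849378 278.07336963]]
```

View pics/w1.png

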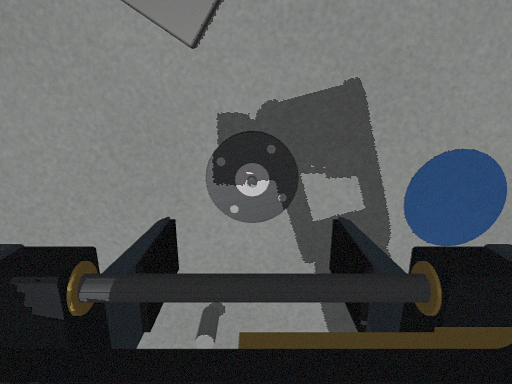

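The wrist view shows the base at about (252,177), its pin near (252,181) and the disc at (455,197), all clear of the fingers. I'll measure both in this picture.

Run:
```python
from h import *
im,c=grab("wrist"); h=cv2.cvtColor(im,cv2.COLOR_BGR2HSV)
m=cv2.inRange(h,np.array((100,120,30)),np.array((125,255,255)))
b=blobs(m,(395,140,512,255))[0]; print("spot",b,cast(c,b[1],1))
cv2.imwrite("pics/w1c.png",cv2.resize(im[120:235,195:310],(690,690),interpolation=2)[:600])
print(cast(c,[(252,181)],42),cast(c,[(252,179.5)],26))
# base outline: differs from bench; fit hough circle
g=cv2.GaussianBlur(cv2.cvtColor(im,cv2.COLOR_BGR2GRAY),(3,3),1)
for r0,r1,z in((40,52,26),(13,20,26)):
    H=cv2.HoughCircles(g[110:245,185:320],cv2.HOUGH_GRADIENT,1.5,20,param1=80,param2=15,minRadius=r0,maxRadius=r1)
    for q in ([] if H is None else H[0][:3]): print(r0,q[:2]+[185,110],q[2],cast(c,q[:2]+[185,110],z))
```

```text
spot (np.int32(7662), array([455.17606369, 197.03067084]), array([404, 149, 103,  97], dtype=int32)) [[539.21949553  20.83797638]]
[[511.35220409 280.12930789]] [[509.35728242 279.77980803]]
40 [250.25 178.25] 47.5 [[510.36458891 282.11447515]]
40 [229.25 205.25] 51.1 [[472.25583274 299.40708112]]
13 [251.75 178.25] 17.35 [[510.75811886 280.39935792]]
13 [268.25 197.75] 19.15 [[491.89864466 255.90059156]]
13 [224.75 169.25] 15.85 [[514.19318143 313.39881852]]
```

View pics/w1c.png

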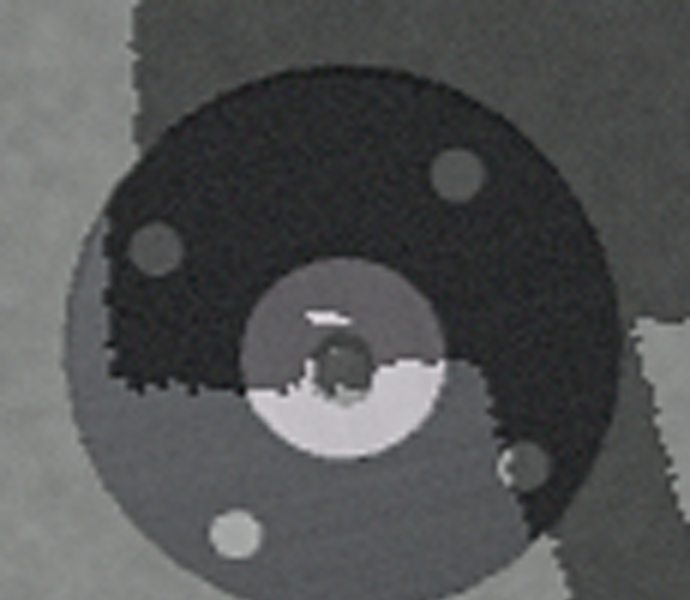

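The pin is at about (509.5,279) and the required slide is (29.5,-259.5). Descending over the pin.

>>> step_arm([
  [0, 0, 0, -5, -2.4, 20, 1],
  [0, 0, 0, 0, 0, 40, 1],
  [0, 0, 0, 0, 0, 40, 1],
  [0, 0, 0, 0, 0, 40, 1],
  [0, 0, 0, 0, 0, 24, 1],
  [0, 0, 0, 0, 0, 12, 1],
  [0, 0, 0, 0, 0, 6, 1],
  [0, 0, 0, 0, 0, 2, 1],
])

```text
time_s: 4.35
ee_pos: [510.1, 279.3, 30.4]
ee_rot: [-180.0, -0.1, 12.9]
force: [0.1, -0.5, 0.4]
gripper_width: 91.1
gripper_force: 0.0
```

>>> step_arm([
  [0, 0, 0, 0, 0, 0, 0],
  [0, 0, 0, 0, 0, 0, 0],
  [0, 0, 0, 0, 0, 0, 0],
  [0, 0, 0, 0, 0, 0, 0],
  [0, 0, 0, 0, 0, 0, 0],
  [0, 0, 0, 0, 0, 0, 0],
  [0, 0, 0, 0, 0, 0, 0],
  [0, 0, 0, 0, 0, 0, 0],
])

```text
time_s: 5.35
ee_pos: [509.6, 279.0, 29.9]
ee_rot: [180.0, 0.0, 12.9]
force: [-0.3, 0.8, -0.4]
gripper_width: 13.8
gripper_force: 0.0
```

>>> step_arm([
  [0, 0, 0, 0, 0, 0, 0],
  [0, 0, 0, 0, 0, 0, 0],
  [0, 0, 0, 0, 0, 0, 0],
  [0, 0, 0, -0.6, 5, 0, 0],
  [0, 0, 0, -1.1, 10, 0, 0],
  [0, 0, 0, -2.2, 20, 0, 0],
  [0, 0, 0, -2.2, 20, 0, 0],
  [0, 0, 0, -2.2, 20, 0, 0],
])

```text
time_s: 6.35
ee_pos: [518.2, 202.3, 29.9]
ee_rot: [180.0, 0.0, 12.8]
force: [-0.3, 2.7, -1.5]
gripper_width: 11.4
gripper_force: 20.0
```

>>> step_arm([
  [0, 0, 0, -2.7, 24, 0, 0],
  [0, 0, 0, -2.7, 24, 0, 0],
  [0, 0, 0, -2.7, 24, 0, 0],
  [0, 0, 0, -2.7, 24, 0, 0],
  [0, 0, 0, -2.7, 24, 0, 0],
  [0, 0, 0, -2.7, 24, 0, 0],
  [0, 0, 0, -2.2, 20, 0, 0],
  [0, 0, 0, -1.6, 14, 0, 0],
])

```text
time_s: 7.35
ee_pos: [538.1, 24.6, 29.9]
ee_rot: [-180.0, 0.0, 12.8]
force: [-0.8, 3.1, -0.1]
gripper_width: 11.1
gripper_force: 20.0
```

>>> step_arm([
  [0, 0, 0, -0.8, 6.5, 0, 0],
  [0, 0, 0, 0, 0, 0, 0],
  [0, 0, 0, 0, 0, 0, 0],
  [0, 0, 0, 0, 0, 0, 0],
  [0, 0, 0, 0, 0, 0, 0],
  [0, 0, 0, 0, 0, 0, 0],
  [0, 0, 0, 0, 0, 0, 0],
  [0, 0, 0, 0, 0, 0, 0],
])

```text
time_s: 8.35
ee_pos: [539.1, 19.6, 29.9]
ee_rot: [-180.0, -0.0, 12.9]
force: [1.4, -2.0, -1.2]
gripper_width: 11.1
gripper_force: 20.0
```

Run:
```python
from h import *
print(state()["ee_pos"],state()["force"])
im,c=grab("wrist"); it,ct=grab("top"); isc,cs=grab("scene")
cv2.imwrite("pics/p1.png",np.vstack([np.hstack([cv2.resize(isc[170:250,240:350],(400,290)),cv2.resize(it[150:240,170:270],(400,290))]),np.hstack([cv2.resize(im,(400,300)),np.zeros((300,400,3),np.uint8)])]))
```

```text
[539.13542547  19.62020153  29.90696074] [ 1.37810128 -1.97904931 -1.23211193]
```

View pics/p1.png

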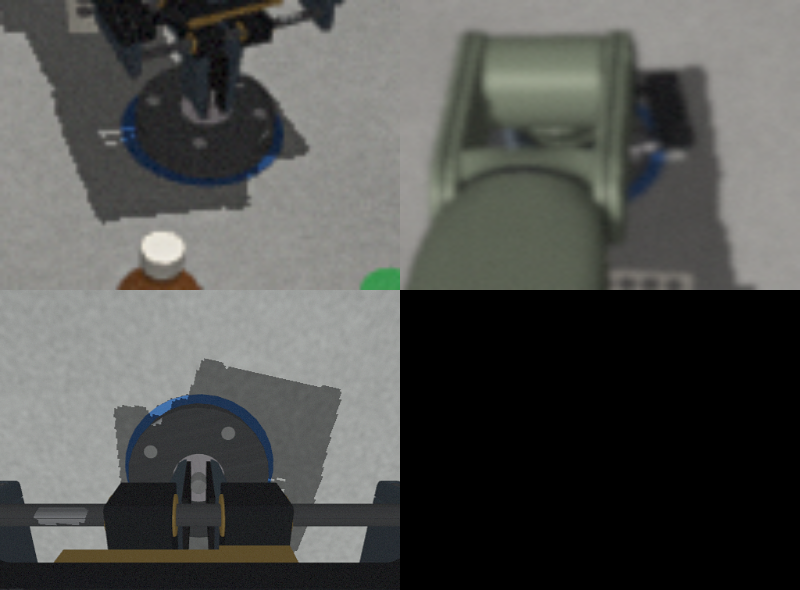

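The base sits in the disc with a blue rim visible all round. Releasing, rising, and flying to above the small lens arm.

>>> step_arm([
  [0, 0, 0, 0, 0, 0, 1],
  [0, 0, 0, 0, 0, 0, 1],
  [0, 0, 0, 0, 0, 0, 1],
  [0, 0, 0, 0, 0, 0, 1],
  [0, 0, 0, 0, 0, -15, 1],
  [0, 0, 0, 0, 0, -50, 1],
  [0, 0, 0, 0, 0, -60, 1],
  [0, 0, 0, 0, 0, -60, 1],
])

```text
time_s: 9.5
ee_pos: [538.9, 19.6, 217.9]
ee_rot: [180.0, -0.1, 12.9]
force: [1.6, -0.4, -0.3]
gripper_width: 88.2
gripper_force: 0.0
```

Run:
```python
from h import *
s=state(); print(s["ee_pos"],s["gripper_width"])
im,c=grab("wrist","w2.png"); h=cv2.cvtColor(im,cv2.COLOR_BGR2HSV)
```

```text
[538.88520503  19.5564504  217.92825704] 88.20281345182546
```

>>> step_arm([
  [0, 0, 0, -3, 30, 0, 1],
  [0, 0, 0, -5, 48, 0, 1],
  [0, 0, 0, -5, 54, 0, 1],
  [0, 0, 0, -5, 54, 0, 1],
  [0, 0, 0, -5, 54, 0, 1],
  [0, 0, 0, -5, 38, 0, 1],
  [0, 0, 0, -1, 16, 0, 1],
  [0, 0, 10, 0, 0, 0, 1],
])

```text
time_s: 10.55
ee_pos: [576.4, -274.0, 215.2]
ee_rot: [-180.0, -0.0, 2.5]
force: [0.7, 0.4, -0.8]
gripper_width: 91.6
gripper_force: 0.0
```

>>> step_arm([
  [0, 0, 10, 0, 0, 0, 1],
  [0, 0, 10, 0, 0, 0, 1],
  [0, 0, 3, 0, 0, 0, 1],
  [0, 0, 0, 0, 0, 0, 1],
  [0, 0, 0, 0, 0, 0, 1],
  [0, 0, 0, 0, 0, 0, 1],
  [0, 0, 0, 0, 0, 0, 1],
  [0, 0, 0, 0, 0, 0, 1],
])

```text
time_s: 11.55
ee_pos: [576.3, -273.5, 214.9]
ee_rot: [180.0, 0.0, -20.1]
force: [0.2, 0.7, -0.6]
gripper_width: 91.0
gripper_force: 0.0
```

Run:
```python
from h import *
s=state(); print(s["qpos"].round(1),s["ee_pos"],s["ee_rot"])
iw=cv2.imread("pics/w2.png")
im,c=grab("wrist","w3.png")
cv2.imwrite("pics/p2.png",np.hstack([cv2.resize(iw,(400,300)),cv2.resize(im,(400,300))]))
# base versus spot from top
it,ct=grab("top","top2.png"); h=cv2.cvtColor(it,cv2.COLOR_BGR2HSV)
m=cv2.inRange(h,np.array((0,0,170)),np.array((180,60,255)))
for b in blobs(m,(200,180,235,212),8): print("ring",b[0],b[1],cast(ct,b[1],26))
cv2.imwrite("pics/p2.png",np.vstack([cv2.imread("pics/p2.png"),np.hstack([cv2.resize(it[165:225,185:250],(325,300)),np.zeros((300,475,3),np.uint8)])]))
```

```text
[-26.4  24.   80.7  -0.   75.3  83.7] [ 576.34822819 -273.53446726  214.91935105] [ 1.79996125e+02  1.87218655e-03 -2.01162627e+01]
ring 111 [216.27927928 194.21621622] [[541.74440675  19.44563918]]
```

View pics/p2.png

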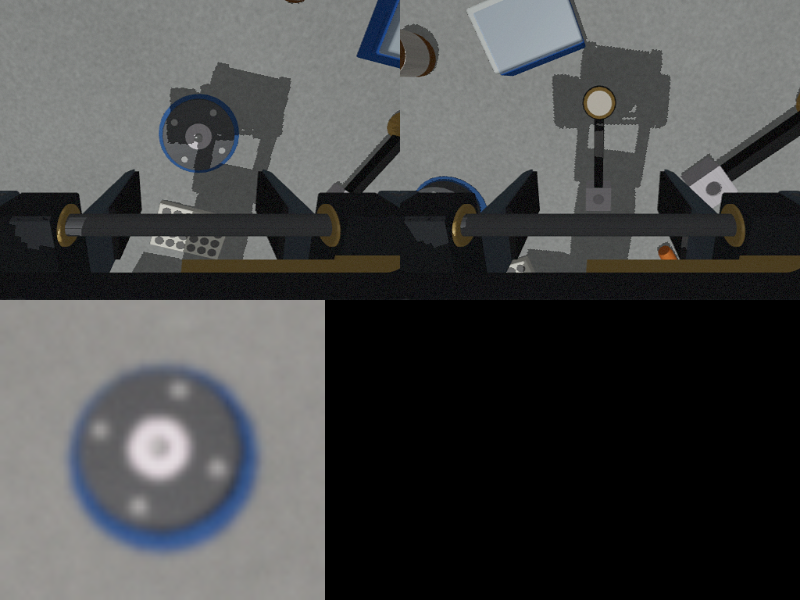

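The wrist view shows the arm's bar vertical in the picture (column ≈254), the barrel at (254,131) and the foot at (254,255). The base is wholly inside the disc in the top view. Now the grasp refinement.

Run:
```python
from h import *
im,c=grab("wrist"); h=cv2.cvtColor(im,cv2.COLOR_BGR2HSV)
g=cv2.GaussianBlur(cv2.cvtColor(im,cv2.COLOR_BGR2GRAY),(3,3),1)
H=cv2.HoughCircles(g[100:165,220:290],cv2.HOUGH_GRADIENT,1.5,30,param1=80,param2=15,minRadius=15,maxRadius=26)
q=H[0][0]; bar=cast(c,q[:2]+[220,100],44)[0]; print("barrel",q[:2]+[220,100],q[2],bar)
# foot top: brighter than shadowed bench
for t in(75,85,95,110):
    b=blobs(cv2.inRange(g,t,255),(232,232,280,272),100)
    for x in b[:2]: print(t,x[0],x[1],x[2],cast(c,x[1],32))
b=blobs(cv2.inRange(g,0,38),(235,150,275,238),100)
for x in b[:2]: print("bar",x[0],x[1],x[2],cast(c,x[1],30))
ys=[170,185,200,215,230]
for y in ys:
    r=np.where(g[y,235:275]<45)[0]+235; print(y,r.min(),r.max(),cast(c,((r.min()+r.max())/2,y),30))
cv2.imwrite("pics/w3c.png",cv2.resize(im[95:275,195:315],(400,600),interpolation=2))
s=state();print(s["ee_pos"])
```

```text
barrel [255.25 130.75] 19.65 [ 624.71883707 -292.38126255]
75 1352 [253.0806213  252.46079882] [232 232  48  40] [[ 485.33217655 -238.78298314]]
85 791 [253.47029077 255.02528445] [238 240  33  30] [[ 481.86835784 -238.03014859]]
bar 409 [253.93154034 218.72616137] [249 200  11  38] [[ 526.14917574 -254.83344438]]
bar 151 [254.16556291 159.35761589] [249 152  12  16] [[ 593.9234024 -279.9010569]]Traceback (most recent call last):
  File "<stdin>", line 14, in <module>
    return umr_minimum(a, axis, None, out, keepdims, initial, where)
ValueError: zero-size array to reduction operation minimum which has no identity
```

Bore (481.9,-238.0) and barrel (624.7,-292.4) are 152.8 mm apart (152 expected), at -20.8°. That puts the balance point at (575.4,-273.6). Descending to grasp.

>>> step_arm([
  [0, 0, 0.7, -0.8, 0, 20, 1],
  [0, 0, 0, 0, 0, 40, 1],
  [0, 0, 0, 0, 0, 45, 1],
  [0, 0, 0, 0, 0, 45, 1],
  [0, 0, 0, 0, 0, 30, 1],
  [0, 0, 0, 0, 0, 18, 1],
  [0, 0, 0, 0, 0, 8, 1],
  [0, 0, 0, 0, 0, 4, 1],
], force=30)

```text
time_s: 12.7
ee_pos: [576.2, -273.6, 5.5]
ee_rot: [180.0, -0.1, -20.8]
force: [0.1, -0.4, 0.2]
gripper_width: 91.1
gripper_force: 0.0
```

>>> step_arm([
  [0, 0, 0, 0, 0, 0, 0],
  [0, 0, 0, 0, 0, 0, 0],
  [0, 0, 0, 0, 0, 0, 0],
  [0, 0, 0, 0, 0, 0, 0],
  [0, 0, 0, 0, 0, 0, 0],
  [0, 0, 0, 0, 0, 0, 0],
  [0, 0, 0, 0, 0, 0, 0],
  [0, 0, 0, 0, 0, 0, 0],
])

```text
time_s: 13.7
ee_pos: [575.6, -273.4, 4.9]
ee_rot: [180.0, -0.0, -20.8]
force: [-0.4, -0.6, -0.3]
gripper_width: 14.3
gripper_force: 0.1
```

>>> step_arm([
  [0, 0, 0, 0, 0, 0, 0],
  [0, 0, 0, 0, 0, 0, 0],
  [0, 0, 0, 0, 0, 0, 0],
  [0, 0, 0, 0, 0, 0, 0],
  [0, 0, 0, 0, 0, -5, 0],
  [0, 0, 0, 0, 0, -15, 0],
  [0, 0, 0, 0, 0, -20, 0],
  [0, 0, 0, 0, 0, -20, 0],
])

```text
time_s: 14.7
ee_pos: [575.7, -273.1, 66.2]
ee_rot: [-180.0, -0.0, -20.8]
force: [0.2, -0.4, -4.4]
gripper_width: 14.3
gripper_force: 30.0
```

Gripped at 14.3 mm with the 4.4 N weight on the wrist. I'll lift a bit more and carry it over.

>>> step_arm([
  [0, 0, 0, 0, 0, -25, 0],
  [0, 0, 0, 0, 0, -20, 0],
  [0, 0, 0, 0, 0, -6, 0],
  [0, 0, 0, -1, -8, 0, 0],
  [0, 0, 0, -3, -18, 0, 0],
  [0, 0, 0, -4, -28, 0, 0],
  [0, 0, 0, -5, -35, 0, 0],
  [0, 0, 0, -5, -37, 0, 0],
])

```text
time_s: 15.7
ee_pos: [603.2, -146.6, 114.8]
ee_rot: [-180.0, 0.1, -20.8]
force: [0.8, 0.2, -3.8]
gripper_width: 13.8
gripper_force: 30.0
```

>>> step_arm([
  [0, 0, 0, -5, -37, 0, 0],
  [0, 0, 0, -5, -35, 0, 0],
  [0, 0, 0, -4, -28, 0, 0],
  [0, 0, 0, -3, -18, 0, 0],
  [0, 0, 0, -2, -11, 0, 0],
  [0, 0, 0, -1, -6, 0, 0],
  [0, 0, 0, 0, 0, 0, 0],
  [0, 0, 0, 0, 0, 0, 0],
])

```text
time_s: 16.7
ee_pos: [632.7, -16.6, 115.9]
ee_rot: [180.0, -0.0, -20.9]
force: [-0.5, 0.1, -4.8]
gripper_width: 13.9
gripper_force: 30.0
```

>>> step_arm([
  [0, 0, 0, 0, 0, 8, 0],
  [0, 0, 0, 0, 0, 8, 0],
  [0, 0, 0, 0, 0, 4, 0],
  [0, 0, 0, 0, 0, 0, 0],
  [0, 0, 0, 0, 0, 0, 0],
  [0, 0, 0, 0, 0, 0, 0],
  [0, 0, 0, 0, 0, 0, 0],
  [0, 0, 0, 0, 0, 0, 0],
])

```text
time_s: 17.7
ee_pos: [632.9, -15.8, 96.1]
ee_rot: [180.0, -0.0, -20.8]
force: [0.1, -0.1, -4.0]
gripper_width: 13.7
gripper_force: 30.0
```

Run:
```python
from h import *
s=state(); print(s["ee_pos"],s["ee_rot"],s["gripper_force"])
im,c=grab("wrist"); it,ct=grab("top"); isc,cs=grab("scene","sc3.png")
cv2.imwrite("pics/p3.png",np.vstack([np.hstack([cv2.resize(isc[150:250,220:350],(520,400),interpolation=2),cv2.resize(it[150:220,180:250],(280,400))]),np.hstack([cv2.resize(im,(266,200)),np.zeros((200,534,3),np.uint8)])]))
def proj(c,p): 
    fl,cx,cy,o,M=c; q=(np.array(p)-o)@M; return (q[:2]/q[2]*fl+[cx,cy]).round(1)
for p in((539.1,19.6,42),(539.1,19.6,92),(539.1,19.6,124),(539.1+152*.9345,19.6-152*.356,136)): print(p,proj(cs,p),proj(ct,p))
```

```text
[632.91103822 -15.77492793  96.05849744] [ 1.79999648e+02 -1.47015204e-02 -2.08186715e+01] 29.998529255390167
(539.1, 19.6, 42) [296.1 195.1] [215.9 194.3]
(539.1, 19.6, 92) [297.2 181.5] [214.6 191.9]
(539.1, 19.6, 124) [297.9 172.4] [213.8 190.3]
(681.144, -34.51199999999999, 136) [288.3 206.1] [231.2 146. ]
```

View pics/p3.png

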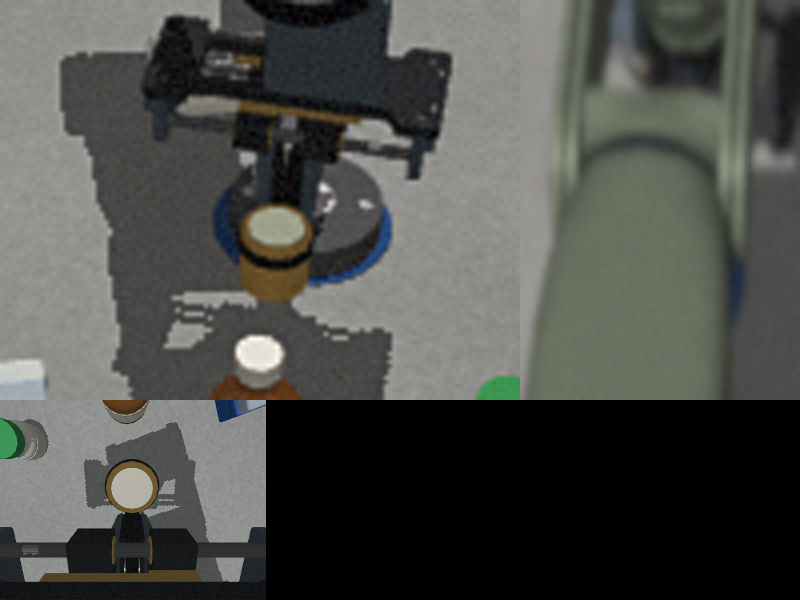

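The barrel top sits at about (289,206.5) px, against a predicted (288.3,206.1). The arm is level. As a last check I'll measure the pin in the saved picture taken just after release.

Run:
```python
from h import *
_,c=grab("wrist"); s=state(); Rn=R.from_euler('xyz',s["ee_rot"],degrees=True).as_matrix()
R2=R.from_euler('xyz',[180,-.05,12.9],degrees=True).as_matrix()
p2=np.array([538.885,19.556,217.93]); c2=(c[0],c[1],c[2],R2@Rn.T@(c[3]-s["ee_pos"])+p2,R2@Rn.T@c[4])
im=cv2.imread("pics/w2.png"); g=cv2.GaussianBlur(cv2.cvtColor(im,cv2.COLOR_BGR2GRAY),(3,3),1)
for r0,r1 in((13,20),(40,50)):
    H=cv2.HoughCircles(g[110:245,185:320],cv2.HOUGH_GRADIENT,1.5,40,param1=80,param2=15,minRadius=r0,maxRadius=r1)
    for q in H[0][:2]: print(q+[185,110,0],cast(c2,q[:2]+[185,110],26))
```

```text
[253.25 173.75  16.75] [[539.15933537  20.81023258]]
[256.25       169.25        49.15000153] [[545.21594335  18.57530034]]
```

```bash
python3 -c "
from workcell import *
print(job_done())"
```

```text
the job is handed in; nothing more can be done
None
```

I handed the job in at about 18 s of the 59 s limit, with no verdict shown: the base is in the blue disc, about 3 mm off centre at most, and the level lens arm is held at its balance point, bore within about 2 mm of the pin by measurement (foot hidden at the end) and about 5 cm above its tip.

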